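# Vent the bench suction unit with its pull knob

### The arm

A 7-joint arm with a two-finger parallel gripper is mounted at the origin on a cart in front of the work surface, level with it; the furniture and walls round the work are solid. World frame = base frame: x ahead of the robot, y to its left, z up, the work surface at z = 0. Lengths are in m, angles in degrees, forces in N, time in s.
With the tool pointing down it reaches from about 0.4 to 0.875 m from the base axis. Payload 19.3 kg.
Tool frame: the origin (TCP) lies between the finger pads; the fingertips stand 25 mm ahead of it and the grasp point (between the pads) lies 6 mm ahead of it; z points along the fingers, y is the direction in which the jaws open and shut (so a half turn about z gives the same grasp; the last joint's range is limited). The gripper opens to 85 mm and grips with 20 to 120 N. Pads are 22 mm wide; open, the fingers measure 114 mm over their backs; the gripper's body (76 mm by 85 mm) begins 54 mm behind the grasp point. The pads swing forward as they close: fully open they stand 13 mm farther back than shut.
Start: joints at [-4.022, 29.874, -2.08, 91.645, 1.215, 58.505, -6.463], TCP at [0.625, -0, 0.256] pointing down, gripper open.
Joint ranges: [-166.77, 166.77], [-17.47, 122.26], [-85.68, 81.53], [9.62, 139.38], [-72.42, 252.41], [9.2, 110.78], [-144.41, 144.41]. Speed limits (degrees/s): [108.29, 108.29, 136.94, 136.94, 172.46, 172.46, 172.46].

### API

Orientations are given as a 3x3 rotation matrix whose columns are the frame's x, y, z axes.
In Python, from workcell import manip gives the robot as it stands. The module is installed in compiled form; this text tells all that it offers.
- The arm moves only by the tool jog_arm, never from a script. Its arguments are lists of equal length, an entry for each row: "delta_rot": the turn, a rotation vector about the tool's x, y, z in rad, a list of three; "translation": the shift along the tool's x, y, z in mm, a list of three; "claw": the closure, from -1 (fully open) to 1 (shut), so that 0 is half open. A call has exactly 10 rows; each row is the pose to reach, as a shift and turn from the pose commanded when the call began, along the tool's axes at that moment; what a row does not reach only later rows make up. A row lasts 1/8 s, in which the tool goes at most 62.5 mm and 10.7 degrees, less where a joint would pass 70% of its speed; a pose out of reach is approached as far as the arm can. A call with a gripper value outside its range is refused whole. The fingers move at their own pace and stop on an object; "grip_force" is the grip in N (left out, the last holds). Time passes only in rows, so rows that repeat a pose let the fingers close, or fill a call up. It gives the time, the measured TCP pose, the force and the opening at its end, in the units of the state.
- manip.get_state(): the state, without advancing time (a new reading comes with each control period).
- manip.camera(name): name is "scene" or "side" or "wrist"; returns a dict with "frame" (420x560x3 uint8, red, green, blue), "intrinsics" (3x3 intrinsics, pixels), "distortion" ([k1, k2, p1, p2, k3] as OpenCV has them; the pictures are not rectified), "R" (3x3) and "t" (3): a world point X has camera coordinates R X + t; the wrist camera has in their place "tool_from_camera" (4x4, takes a point from camera to tool coordinates, whose origin is the TCP and whose axes are the flange's). Camera axes: x right, y down, z forward; pixel columns grow to the right and rows downward; lengths in m; the calibration is good to about 2 mm. A picture is of the moment at which its call begins: read the wrist's pose just before it. There is no depth.
- manip.job_done(): hands the job in, once; it reports no verdict.
The state is a dict: "t": time; "qpos": joint angles; "qd": joint speeds; "tau": joint torques, N m; "tcp_pos": TCP position; "tool_rot": TCP orientation; "contact_force": force on the tool from outside, world axes, zero at the start; "ft_torque": the same for the moment, N m; "gripper_width": finger opening in m.
Only numpy, scipy, OpenCV 4.12 (cv2) and the standard library are available. Lean on these libraries where they do the work, as an engineer would, in place of code of your own. Each camera call takes 0.05 s, during which the arm holds its last target.

### The job

The line of the small suction unit beside the microscope is still under vacuum: vent it. Pull the broad, flat-topped knob on the unit's lid straight up until it clicks into its detent, leave it out for about a second, then push it fully home again and let go. Leave the ball-headed knob alone.

Things in the scene. Friction and masses are not known exactly. Their poses are not given: they have to be found in the camera images.
- bleed_grip (a point): Vent knob: black mushroom, 40 mm across, 22 mm high, nearly flat top, on an upright 12 mm stem over a steel collar (28 mm across, 22 mm high, 48 mm flange); one of three fittings on the unit's lid. Point: on its axis, half-way up its 15 mm rim, riding with it; when home 35 mm above the lid, 13 mm below the knob's top, 9 mm above its underside. Axes as the unit's: x across the row, y along it, z up.
- bleed (a joint): How far the vent knob is pulled up, in m: 0 fully home, 0.020 fully out, where it stops. It moves straight up and down only and starts home. A spring detent holds it at both ends: about 8 N carries it past half-way (0.010), then it snaps to the other end by itself; let go before half-way, it snaps back.
- isolate (a joint): How far the ball-headed isolating knob is pulled up, in m: 0 fully home, 0.020 fully out. A black 24 mm ball on the same kind of collar with the same detent, on the same lid, 100 or 200 mm from the vent knob; the ball's centre is 40 mm above the lid. It starts home and must stay there.
- unit: Suction unit, fixed: grey case with aluminium lid, 110 (x) by 310 (y) by 54 mm high. Origin: centre of its underside, on the table; x across it (away from the robot at yaw 0), y along it, z up. Vent knob, ball-headed knob and a dial gauge (52 mm across, 31 mm high) stand on the lid's middle line at y = -100, 0 and 100 mm, in any order.

How it is judged:
By the outcome, as a careful person would: the job done as asked, in the order asked, and still so for the second after the job is handed in, with the robot touching nothing.
It also fails if it takes over 29 s, if anything falls off the work surface, if the arm or the gripper's body presses on something with over 40 N, if the wrist force passes 120 N, or if a joint passes its speed limit or range.

## Working session

There is one attempt and no reset: what is moved stays moved. The work goes in short steps, Python scripts to look and compute and a tool call to move; the robot and the scene stay as the last step left them, time stands still between calls to the robot, and variables do not carry over. Pictures are saved under pics/ and viewed, and the job is handed in when it is done.

Besides the shell and the picture viewer there is one more tool, called after "Emit:" by a JSON object that holds its "method" and its "body". jog_arm: Moves the arm, as the interface text tells. Its arguments: {"type":"object","properties":{"delta_rot":{"type":"array","items":{"type":"array","items":{"type":"number"}}},"translation":{"type":"array","items":{"type":"array","items":{"type":"number"}}},"claw":{"type":"array","items":{"type":"number"}},"grip_force":{"type":"number"}},"required":["delta_rot","translation","claw"]}

```bash
mkdir -p pics
python3 - <<'E'
from workcell import manip
import cv2,numpy as np,pickle
d={}
s=manip.get_state();print(s)
for n in("scene","side","wrist"):
    c=manip.camera(n);d[n]=c;cv2.imwrite(f"pics/{n}0.png",c["frame"][:,:,::-1])
d["s"]=s
pickle.dump(d,open("d0.pkl","wb"))
E
```

```text
{'t': 0.0, 'qpos': array([-4.02184747, 29.90789041, -2.08005035, 91.67278158,  1.21421778,
       58.505127  , -6.4615416 ]), 'qd': array([-0.01784908,  0.02694856,  0.01293741, -0.026196  , -0.12523374,
        0.01250651, -0.01938486]), 'tau': array([-4.24098413e-03, -9.27110124e+01,  1.97758444e+00, -3.69928443e+01,
        1.76317629e-02,  8.19846697e-03, -6.58496788e-05]), 'tcp_pos': array([ 6.24695754e-01, -4.96733740e-05,  2.55746000e-01]), 'tool_rot': array([[ 1.55727391e-05,  9.99999384e-01, -1.10956218e-03],
       [ 9.99999996e-01, -1.56666247e-05, -8.46063933e-05],
       [-8.46237244e-05, -1.10956086e-03, -9.99999381e-01]]), 'contact_force': array([-0.10221937,  0.14004541, -0.19643556]), 'ft_torque': array([-0.0726558 , -0.0455004 ,  0.01528387]), 'gripper_width': 0.08517972796196434}
```

View pics/scene0.png

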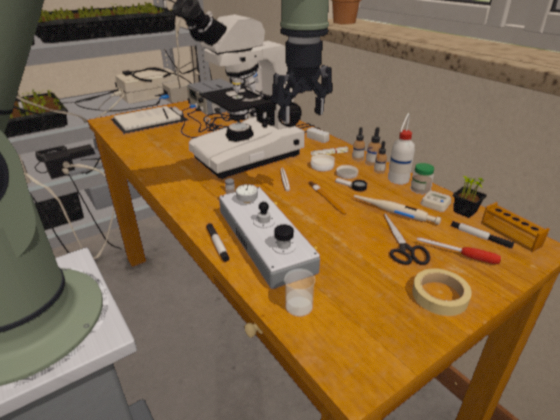

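View pics/side0.png

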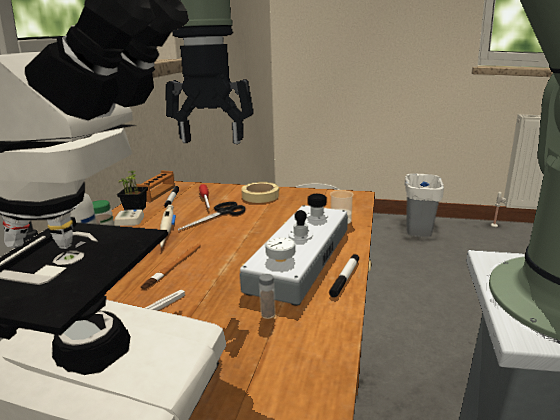

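View pics/wrist0.png

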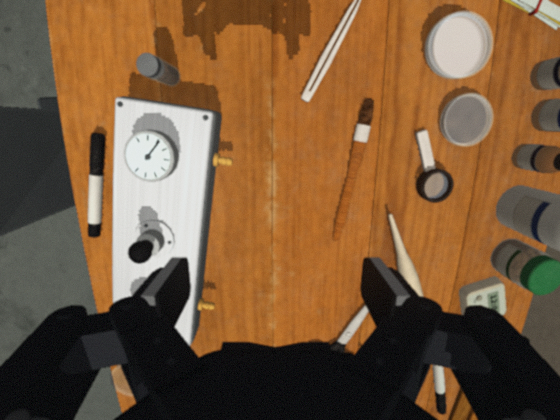

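The scene view shows the gauge at (247,192), the ball at (264,208) and the vent mushroom at (284,234). In the side view the vent is at (317,200) and the ball at (301,217). The wrist view shows the gauge and ball, but the gripper hides the vent. Next I'll zoom in and measure.

Run:
```python
import cv2,numpy as np,pickle
d=pickle.load(open("d0.pkl","rb"))
a=d["scene"]["frame"][175:300,205:330,::-1];b=d["side"]["frame"][175:315,230:370,::-1]
a=cv2.resize(a,(400,400),interpolation=cv2.INTER_NEAREST);b=cv2.resize(b,(400,400),interpolation=cv2.INTER_NEAREST)
cv2.imwrite("pics/z0.png",np.hstack([a,b]))
for n,(x0,x1,y0,y1) in(("scene",(240,305,195,260)),("side",(285,340,185,240))):
    f=d[n]["frame"][y0:y1,x0:x1].max(2)
    m=(f<60).astype(np.uint8)
    k,l,st,c=cv2.connectedComponentsWithStats(m)
    for i in range(1,k):
        if st[i,4]>15: print(n,st[i]+[x0,y0,0,0,0],c[i]+[x0,y0])
```

```text
scene [259 203   9  11  73] [263.26027397 207.61643836]
scene [275 225  18  16 242] [283.47107438 232.79338843]
scene [240 235   7  14  44] [243.02272727 241.38636364]
side [308 194  18  14 217] [316.57142857 200.25345622]
side [295 210  12  16 135] [300.14814815 217.32592593]
```

View pics/z0.png

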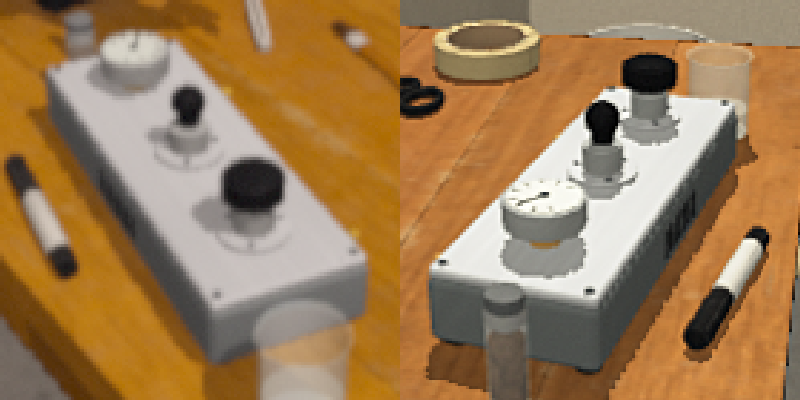

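```bash
cat > h.py <<'E'
import cv2,numpy as np,pickle
def ray(c,uv,s=None):
    K=np.array(c["intrinsics"]);D=np.array(c["distortion"])
    p=cv2.undistortPoints(np.array([[uv]],float),K,D)[0,0]
    v=np.array([p[0],p[1],1.])
    if "R" in c and c["R"] is not None:
        R=np.array(c["R"]);t=np.array(c["t"]);o=-R.T@t;v=R.T@v
    else:
        T=np.array(c["tool_from_camera"]);R=s["tool_rot"];o=R@T[:3,3]+s["tcp_pos"];v=R@T[:3,:3]@v
    return o,v/np.linalg.norm(v)
def plane(r,z): o,v=r;return o+v*(z-o[2])/v[2]
def tri(a,b):
    A=np.stack([a[1],-b[1]],1);x=np.linalg.lstsq(A,b[0]-a[0],rcond=None)[0]
    p=a[0]+x[0]*a[1];q=b[0]+x[1]*b[1];return (p+q)/2,np.linalg.norm(p-q)
E
python3 - <<'E'
from h import *
np.set_printoptions(precision=4,suppress=True)
d=pickle.load(open("d0.pkl","rb"));s=d["s"]
print("vent",tri(ray(d["scene"],(283.5,232.6)),ray(d["side"],(316.5,200.3))))
print("ball",tri(ray(d["scene"],(263.3,206.5)),ray(d["side"],(300.5,214.6))))
for n,uv in(("scene",(283.5,232.6)),("side",(316.5,200.3))): print(n,plane(ray(d[n],uv),.091))
w=lambda uv,z:plane(ray(d["wrist"],uv,s),z)
print("gauge",w((150,155),.085),"ball",w((141,251),.094))
print("screws",w((120,104),.054),w((206,117),.054))
E
python3 - <<'E'
import pickle,cv2
d=pickle.load(open("d0.pkl","rb"))
cv2.imwrite("pics/wz.png",cv2.resize(d["wrist"]["frame"][80:380,80:260,::-1],None,fx=2,fy=2)[:600])
E
```

```text
vent (array([ 0.465 , -0.1556,  0.0895]), np.float64(0.0005979217760230285))
ball (array([ 0.4807, -0.0593,  0.0957]), np.float64(0.001033308414591782))
scene [ 0.4634 -0.1575  0.091 ]
side [ 0.4647 -0.1522  0.091 ]
gauge [0.5018 0.0443 0.085 ] ball [ 0.4843 -0.0548  0.094 ]
screws [0.4612 0.0956 0.054 ] [0.5527 0.081  0.054 ]
```

View pics/wz.png

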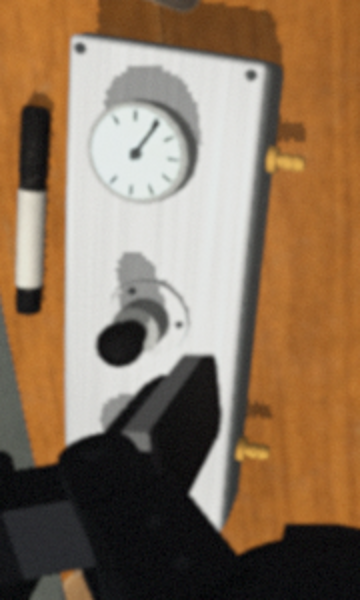

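The wrist rays put gauge and ball 100.6 mm apart, against 100 mm nominal, with a yaw of about -10°. The triangulated vent is at about (0.466, -0.154, 0.0895), where 0.091 was expected, so the two agree. I'll turn the jaws across the unit and move to a viewing pose short of the vent.

Emit:
{"method": "jog_arm", "body": {"delta_rot": [[0,0,0.02],[0,0,0.05],[0,0,0.08],[0,0,0.11],[0,0,0.14],[0,0,0.16],[0,0,0.17],[0,0,0.17],[0,0,0.17],[0,0,0.17]], "translation": [[-15,-10,2],[-50,-33,8],[-90,-60,14],[-130,-87,20],[-170,-114,26],[-205,-138,32],[-228,-153,35],[-235,-158,36],[-235,-158,36],[-235,-158,36]], "claw": [-1,-1,-1,-1,-1,-1,-1,-1,-1,-1]}}

```text
t: 1.4
tcp_pos: [0.4676, -0.2341, 0.2204]
tool_rot: [[0.168, 0.986, 0.0], [0.986, -0.168, 0.0], [0.0, 0.0, -1.0]]
contact_force: [-0.6, -0.6, -0.0]
gripper_width: 0.0855
```

Run:
```python
from workcell import manip
from h import *
s=manip.get_state();c=manip.camera("wrist");print(s["t"],s["tcp_pos"],s["tool_rot"],s["qpos"],s["contact_force"])
cv2.imwrite("pics/wrist1.png",c["frame"][:,:,::-1]);pickle.dump((s,c),open("d1.pkl","wb"))
```

```text
1.4 [ 0.4675638  -0.23412984  0.22036073] [[ 1.68021620e-01  9.85783240e-01  3.73905984e-04]
 [ 9.85783251e-01 -1.68021730e-01  2.84657865e-04]
 [ 3.43435282e-04  3.20761581e-04 -9.99999890e-01]] [ 18.27891511  23.25881907   2.4058651  109.2926931   -1.32005079
  47.46002782  11.70898066] [-0.59112035 -0.61009449 -0.0355544 ]
```

View pics/wrist1.png

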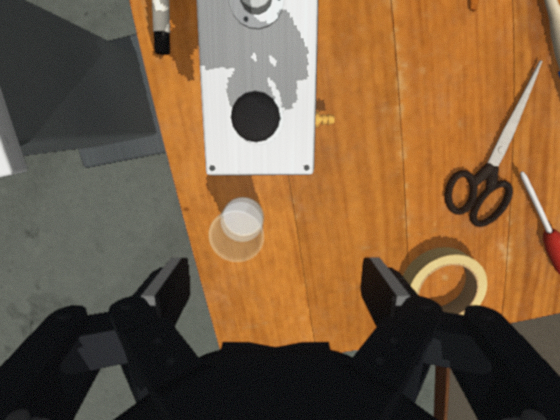

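The vent mushroom is clear at about (255,117), the unit is square to the image, and the beaker sits at (240,230).

Run:
```python
from h import *
np.set_printoptions(precision=4,suppress=True)
s,c=pickle.load(open("d1.pkl","rb"))
f=c["frame"].max(2)[80:160,215:300];m=(f<70).astype(np.uint8)
k,l,st,ce=cv2.connectedComponentsWithStats(m)
i=1+st[1:,4].argmax();x,y,w,h,a=st[i];x+=215;y+=80;u=ce[i]+[215,80];print(x,y,w,h,a,u)
for z in(.091,.098):print(z,plane(ray(c,u,s),z))
print("width",np.linalg.norm(plane(ray(c,(x-.5,u[1]),s),.095)-plane(ray(c,(x+w-.5,u[1]),s),.095)))
a=plane(ray(c,(212,168),s),.054);b=plane(ray(c,(306.5,168),s),.054);print(a,b,np.degrees(np.arctan2(*(b-a)[1::-1])))
print("bkr",plane(ray(c,(237,234),s),.05),plane(ray(c,(242,219),s),.0))
v=plane(ray(c,u,s),.095);v[2]=.089;print("tool delta of grasp pt",s["tool_rot"].T@(v-s["tcp_pos"])*1000)
```

```text
232 92 47 49 1822 [254.9385 115.882 ]
0.091 [ 0.4659 -0.1533  0.091 ]
0.098 [ 0.4663 -0.1536  0.098 ]
width 0.03762102213416163
[ 0.4133 -0.1924  0.054 ] [ 0.5044 -0.2079  0.054 ] -9.649987456967798
bkr [ 0.4229 -0.2651  0.05  ] [ 0.4229 -0.2643  0.    ]
tool delta of grasp pt [ 79.2191 -14.973  131.3831]
```

Three measurements agree within 2 mm: the vent axis is at (0.466, -0.1535) and the yaw is -9.7°. I'll go over it and descend.

Emit:
{"method": "jog_arm", "body": {"delta_rot": [[0,0,0],[0,0,0],[0,0,0],[0,0,0],[0,0,0],[0,0,0],[0,0,0],[0,0,0],[0,0,0],[0,0,0]], "translation": [[15,-3,5],[40,-8,15],[65,-12,30],[77,-15,45],[79,-15,65],[79,-15,85],[79,-15,103],[79,-15,117],[79,-15,124],[79,-15,125]], "claw": [-1,-1,-1,-1,-1,-1,-1,-1,-1,-1]}}

```text
t: 2.7
tcp_pos: [0.4655, -0.1543, 0.0951]
tool_rot: [[0.169, 0.986, -0.0], [0.986, -0.169, 0.0], [0.0, -0.0, -1.0]]
contact_force: [-0.5, -0.1, 0.3]
gripper_width: 0.0855
```

Run:
```python
from workcell import manip
from h import *
s=manip.get_state();print(s["t"],s["tcp_pos"],s["contact_force"])
a=manip.camera("scene")["frame"];b=manip.camera("side")["frame"]
cv2.imwrite("pics/g1.png",np.hstack([cv2.resize(a[130:310,190:370],(400,400)),cv2.resize(b[130:310,220:400],(400,400))])[:,:,::-1])
```

```text
2.7 [ 0.46553111 -0.15431957  0.0951068 ] [-0.46698834 -0.06928848  0.34695444]
```

View pics/g1.png

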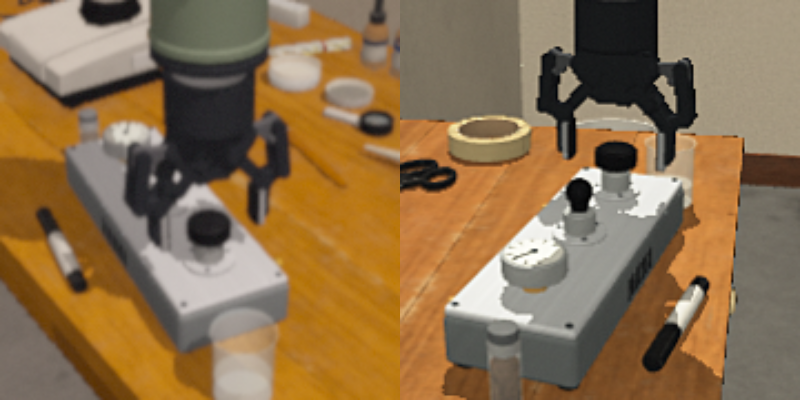

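The fingers straddle the knob: it is centred in the side view at (615,157) in the montage, with a finger on either side. Now I'll close.

Emit:
{"method": "jog_arm", "body": {"delta_rot": [[0,0,0],[0,0,0],[0,0,0],[0,0,0],[0,0,0],[0,0,0],[0,0,0],[0,0,0],[0,0,0],[0,0,0]], "translation": [[0,0,0],[0,0,0],[0,0,0],[0,0,0],[0,0,0],[0,0,0],[0,0,0],[0,0,0],[0,0,0],[0,0,0]], "claw": [-0.5,-0.2,0,0.1,0.2,0.5,1,1,1,1], "grip_force": 60}}

```text
t: 4.05
tcp_pos: [0.4651, -0.1546, 0.0957]
tool_rot: [[0.169, 0.986, -0.001], [0.986, -0.169, 0.0], [0.0, -0.001, -1.0]]
contact_force: [-5.8, 1.8, 16.0]
gripper_width: 0.0379
```

Opening is 37.9 mm, against 40 mm expected, with 16 N upward on the tool from the pads swinging forward. I'll take a look.

Run:
```python
from workcell import manip
from h import *
s=manip.get_state();print(s["t"],s["tcp_pos"],s["contact_force"],s["gripper_width"])
a=manip.camera("scene")["frame"];b=manip.camera("side")["frame"]
cv2.imwrite("pics/g2.png",np.hstack([cv2.resize(a[170:270,230:330],(400,400)),cv2.resize(b[160:260,260:360],(400,400))])[:,:,::-1])
```

```text
4.05 [ 0.46513525 -0.15457211  0.09572452] [-5.77936984  1.78032983 15.95107367] 0.03789046990582596
```

View pics/g2.png

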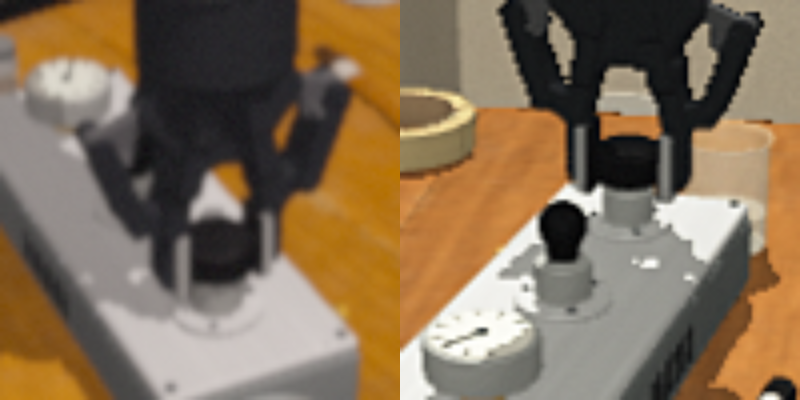

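The grip is square on the rim. Now I'll pull up.

Emit:
{"method": "jog_arm", "body": {"delta_rot": [[0,0,0],[0,0,0],[0,0,0],[0,0,0],[0,0,0],[0,0,0],[0,0,0],[0,0,0],[0,0,0],[0,0,0]], "translation": [[0,0,-3],[0,0,-7],[0,0,-12],[0,0,-17],[0,0,-20],[0,0,-21],[0,0,-21],[0,0,-21],[0,0,-21],[0,0,-21]], "claw": [1,1,1,1,1,1,1,1,1,1]}}

```text
t: 5.4
tcp_pos: [0.4651, -0.1546, 0.1161]
tool_rot: [[0.169, 0.986, -0.001], [0.986, -0.169, 0.0], [0.0, -0.001, -1.0]]
contact_force: [-5.4, 0.3, -11.3]
gripper_width: 0.0376
```

Run:
```python
from workcell import manip
from h import *
s=manip.get_state();print(s["t"],s["tcp_pos"],s["contact_force"],s["gripper_width"])
b=manip.camera("side");f=b["frame"]
pickle.dump(b,open("d2.pkl","wb"))
cv2.imwrite("pics/g3.png",cv2.resize(f[150:250,260:360],(600,600))[:,:,::-1])
```

```text
5.4 [ 0.46509885 -0.15456271  0.11605971] [ -5.44719496   0.27653335 -11.33323986] 0.03763808936302885
```

View pics/g3.png

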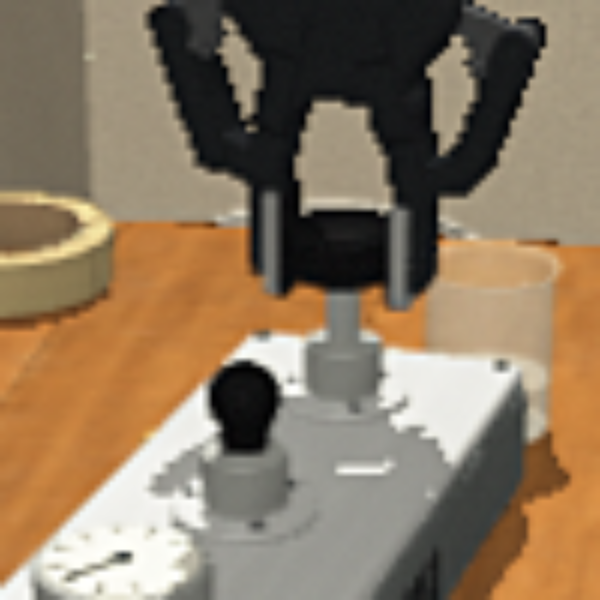

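The knob is out: the TCP rose 20.4 mm, there is 11 N against the stop, and the stem is visible above the collar at about (343,320). I'll hold briefly more, then push home.

Emit:
{"method": "jog_arm", "body": {"delta_rot": [[0,0,0],[0,0,0],[0,0,0],[0,0,0],[0,0,0],[0,0,0],[0,0,0],[0,0,0],[0,0,0],[0,0,0]], "translation": [[0,0,0],[0,0,0],[0,0,0],[0,0,4],[0,0,9],[0,0,14],[0,0,19],[0,0,21],[0,0,22],[0,0,22]], "claw": [1,1,1,1,1,1,1,1,1,1]}}

```text
t: 6.7
tcp_pos: [0.4652, -0.1546, 0.0956]
tool_rot: [[0.17, 0.986, -0.0], [0.986, -0.17, 0.0], [0.0, -0.0, -1.0]]
contact_force: [-15.7, 4.1, 31.8]
gripper_width: 0.0379
```

Back at the home height with 32 N seating force. Now I'll release.

Emit:
{"method": "jog_arm", "body": {"delta_rot": [[0,0,0],[0,0,0],[0,0,0],[0,0,0],[0,0,0],[0,0,0],[0,0,0],[0,0,0],[0,0,0],[0,0,0]], "translation": [[0,0,0],[0,0,0],[0,0,0],[0,0,0],[0,0,0],[0,0,0],[0,0,0],[0,0,0],[0,0,0],[0,0,0]], "claw": [0,-0.3,-0.6,-1,-1,-1,-1,-1,-1,-1]}}

```text
t: 7.95
tcp_pos: [0.4656, -0.1546, 0.0943]
tool_rot: [[0.169, 0.986, 0.0], [0.986, -0.169, 0.0], [0.0, 0.0, -1.0]]
contact_force: [-0.8, -0.5, -1.3]
gripper_width: 0.0856
```

Emit:
{"method": "jog_arm", "body": {"delta_rot": [[0,0,0],[0,0,0],[0,0,0],[0,0,0],[0,0,0],[0,0,0],[0,0,0],[0,0,0],[0,0,0],[0,0,0]], "translation": [[0,0,-5],[0,0,-15],[0,0,-35],[0,0,-60],[0,0,-85],[0,0,-105],[0,0,-117],[0,0,-120],[0,0,-120],[0,0,-120]], "claw": [-1,-1,-1,-1,-1,-1,-1,-1,-1,-1]}}

```text
t: 9.2
tcp_pos: [0.4653, -0.1546, 0.2137]
tool_rot: [[0.169, 0.986, -0.001], [0.986, -0.169, 0.0], [0.0, -0.001, -1.0]]
contact_force: [0.2, 0.6, -0.2]
gripper_width: 0.0852
```

Run:
```python
from workcell import manip
from h import *
s=manip.get_state();print(s["t"],s["tcp_pos"],s["contact_force"],s["gripper_width"])
S=manip.camera("scene");b=manip.camera("side")
cv2.imwrite("pics/g4.png",np.hstack([cv2.resize(S["frame"][170:300,210:340],(400,400)),cv2.resize(b["frame"][160:260,260:360],(400,400))])[:,:,::-1])
for n,c,(x0,x1,y0,y1) in(("scene",S,(240,305,195,260)),("side",b,(285,340,185,240))):
    m=(c["frame"][y0:y1,x0:x1].max(2)<60).astype(np.uint8)
    k,l,st,ce=cv2.connectedComponentsWithStats(m)
    for i in range(1,k):
        if st[i,4]>15: print(n,st[i]+[x0,y0,0,0,0],ce[i]+[x0,y0])
```

```text
9.2 [ 0.46530997 -0.15455863  0.21368908] [ 0.19161415  0.55768569 -0.21276271] 0.0851985604999095
scene [259 203   9  11  77] [263.16883117 207.76623377]
scene [275 225  18  16 240] [283.47083333 232.73333333]
scene [240 235   7  14  41] [243.07317073 241.3902439 ]
side [308 194  18  14 216] [316.61111111 200.23611111]
side [295 210  12  16 135] [300.14814815 217.32592593]
```

View pics/g4.png

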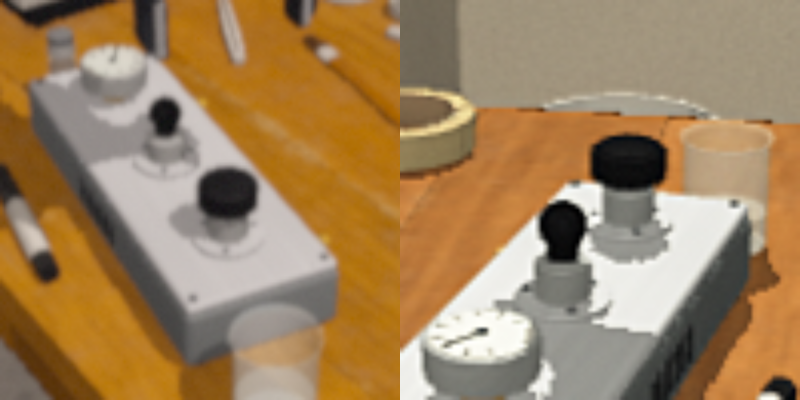

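Both knobs are at their starting pixels to within 0.2 px: vent at (283.5,232.7) in the scene view and (316.6,200.2) in the side view, with the ball unchanged. The gripper is clear above, so I'm handing in.

```bash
python3 -c "
from workcell import manip
print(manip.job_done())"
```

```text
the job is handed in; nothing more can be done
None
```

I vented the suction unit. I gripped the flat-topped knob by its rim and pulled it straight up until it stopped. It stayed out about 1.2 s, then I pushed it home and let go. The job was handed in at about 9.3 s of the 29 s allowed.

**Last checks**
- **Pull:** the tool rose 20.4 mm against the joint's 20 mm of travel. It ended with 11 N against the stop, and the stem was visible above the collar in the side view.
- **Return:** the tool came back to its gripping height (95.6 mm, against 95.7 mm before the pull), with 32 N at the wrist while seating.
- **Both knobs:** after release they were back within 0.2 px of their starting positions in the scene and side cameras. I never touched the ball-headed knob.
- **Robot:** the gripper is open and clear about 120 mm above the release height, with contact force near zero.

**Disagreement:** the gripper read about 37.9 mm on a knob given as 40 mm across. The pictures showed a square grip on the rim, so I went ahead, and there was no sign of more than about 0.4 mm of slip.

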